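Free the die table of a bench tablet press

TASK

Free the die table of the tablet press for turning: lift the steel key out of the slot in the middle of the table and hang it by its eye on the peg of the tool stand, letting go of it. Then pull the sprung index plunger fully up, clear of its seat hole, and hold it there: finish while still holding it up against its spring. Leave the two loose amber jars between press and stand where they stand.

Things in the scene. Friction and masses are not known exactly. Their poses are not given: they have to be found in the camera images.
- press: Bench tablet press, fixed, left or right of centre (swaps with the tool stand): white base 180 x 180 mm, 22 mm high; round steel die table, diameter 170 mm, top 50 mm above the work surface; mid hub block 50 (x) x 58 (y) mm, 22 mm high, with a through slot 10 (x) x 36 (y) mm for the key; at its -y side a white bracket, 86 mm high, carries the plunger. Origin: centre of underside, z up.
- key_top (a point): Point to grip the key, on its centre line 15 mm below its top end. The key is a flat upright steel bar, 8 mm thick (x), 34 mm wide (y), 152 mm tall (z), about 0.2 kg. At the start it stands 22 mm deep in the hub slot, about 1 mm of play all round, its foot on the die table, its axes those of the press; draw it straight up.
- key_eye (a point): Centre of the key's round eye, 46 mm below the point key_top. The eye goes through the thickness (its axis is the key's x); diameter 24 mm, in a part of the bar 42 mm wide and 46 mm high. The key's foot is 89 mm below the eye's centre.
- peg_tip (a point): Centre of the 12 mm ball at the free end of the tool stand's peg, 168 mm above the work surface. The peg is a round steel bar 8 mm in diameter, 62 mm long, pointing to the stand's -x (roughly towards the robot) and rising 12 degrees to its free end. Axes: those of the stand, z up.
- peg_mid (a point): Middle of the peg, on its axis, 161 mm above the work surface; axes of the stand, x runs from the peg's free end to the post. 31 mm on, the peg meets an upright post 20 mm in diameter, top 168 mm above the work surface. White base plate 120 x 120 mm, 14 mm high.
- plunger_knob (a point): Centre of the index plunger's black knob, an upright cylinder 28 mm in diameter and 22 mm high on a steel pin 11 mm thick; seated, its centre is 127 mm above the work surface, with 22 mm free between its underside and the collar below. It lies 70 mm from the press's middle, to its -y side.
- plunger (a joint): Lift of the index plunger, m: 0 seated (its pin 12 mm deep in the seat hole of the die table), 0.022 fully up against its stop. It moves straight up; a spring pulls it back down with about 7 N seated and 14 N fully up, so it drops home when let go.
- seat_hole (a point): Mouth of the plunger's seat hole in the top face of the die table, 50 mm above the work surface, straight below the knob.
- jar_tall: Tall amber glass jar with black cap, diameter 52 mm, 88 mm high, loose, between the press and the stand; origin at the centre of its underside. To be left alone.
- jar_small: Small amber glass jar with black cap, diameter 44 mm, 55 mm high, loose, between the press and the stand, nearer the robot; origin at the centre of its underside. To be left alone.
Mind the look-alikes: they are no part of the job. Of the things shaped like the part that bears key_top, the bare steel one is meant.

How it is judged (in metres and radians):
On the way, in this order (a step that is already met when the one before it is completed fails the run):
1. the key hangs by its eye on the peg, let go and at rest (x of key_eye in the frame of peg_mid between -0.034 and 0.03 m and y of key_eye in the frame of peg_mid between -0.012 and 0.012 m and z of key_eye in the frame of peg_mid between -0.02 and 0.004 m and angle between key_eye's own z axis and vertical below 0.3 rad and contact force between key and the fingers below 0.05 N and linear speed of key below 0.05 m/s), for 0.3 s.
2. the plunger is pulled fully up by the fingers (value of joint plunger above 0.018 m and contact force between plunger and the fingers above 2 N), for 0.3 s.
At the end, for the whole second after the job is handed in: The key hangs upright (0.3 rad), still and let go, its eye round the peg (-34 to 30 mm along from the peg's middle, 12 mm sideways, 4 mm above to 20 mm below); the fingers hold the plunger (over 2 N) lifted more than 18 of its 22 mm (all of step 1 and all of step 2); the arm keeps its last pose, push and grip.
It fails at once if the tall amber jar is shifted by more than 30 mm or tipped over (distance of jar_tall from where it was at the start of the episode above 0.03 m or angle between jar_tall's own z axis and vertical above 0.5 rad).
It fails at once if the small amber jar is shifted by more than 30 mm or tipped over (distance of jar_small from where it was at the start of the episode above 0.03 m or angle between jar_small's own z axis and vertical above 0.5 rad).
It also fails if it takes over 58 s, if anything falls off the work surface, if the arm or the gripper's body presses on something with over 40 N, if the wrist force passes 120 N, or if a joint passes its speed limit or range.

ROBOT

A 6-joint arm with a two-finger parallel gripper is mounted at the origin on the work surface. World frame = base frame: x ahead of the robot, y to its left, z up, the work surface at z = 0. Lengths are in mm, angles in rad, forces in N, time in s.
With the tool pointing down it reaches from about 225 to 875 mm from the base axis. Payload 3.4 kg.
Tool frame: the origin (TCP) lies midway between the tips of the shut fingers; the grasp point (between the pads) lies behind it (robot.grip_depth is the y of the grasp point in the tool frame, in mm); y points along the fingers, x is the direction in which the jaws open and shut, and the axes are right-handed (so a half turn about y gives the same grasp; the last joint's range is limited). The gripper opens to 85 mm and grips with 20 to 120 N. Pads are 22 mm wide; open, the fingers measure 114 mm over their backs; the gripper's body (76 mm by 85 mm) begins 54 mm behind the grasp point. The pads swing forward as they close: fully open they stand 13 mm farther back than shut.
Start: joints at [1.041, 0.276, 1.505, -0, 1.361, -0.121], TCP at [228.587, 527.646, 231.328] pointing down, gripper open.
Joint ranges: [-2.89, 2.89], [-0.75, 2.08], [0.22, 2.7], [-1.18, 4.32], [0.11, 2.71], [-2.7, 2.7]. Speed limits (rad/s): [2.57, 2.57, 3.14, 3.14, 3.14, 3.14].

INTERFACE

Orientations are given as [roll, pitch, yaw] about the fixed x, y, z axes, in that order (R = Rz(yaw) Ry(pitch) Rx(roll)).
In Python, from station import robot gives the robot as it stands. The module is installed in compiled form; this text tells all that it offers.
- The arm moves only by the tool carry_out, never from a script. Its argument "deltas" is a list of rows, each an object of numbers: "grip": the opening in per cent of the stroke, from 0 (shut) to 100 (fully open); "x", "y", "z": the shift along the tool's x, y, z in units of 200 mm (1.0 is 200 mm); "ax", "ay", "az": the turn, a rotation vector about the tool's x, y, z in units of 2 pi rad (1.0 is 2 pi rad). A call has exactly 10 rows; each row is the pose to reach, as a shift and turn from the pose measured when the call began, along the tool's axes at that moment, turning the shorter way round; what a row does not reach only later rows make up. A row lasts 1/12 s, in which the tool goes at most 41.7 mm and 7.16 degrees, less where a joint would pass 70% of its speed; a pose out of reach is approached as far as the arm can. A call with a number of a shift or a turn outside -1 to 1 is refused whole. A call with a gripper value outside its range is refused whole. The fingers move at their own pace and stop on an object; the grip force is fixed at half the most. Time passes only in rows, so rows that repeat a pose let the fingers close, or fill a call up. It gives the time, the measured TCP pose, the force and the opening at its end, in the units of the state.
- robot.observe(): the state, without advancing time (a new reading comes with each control period).
- robot.read_camera(name): name is "scene" or "top" or "wrist"; returns (picture, depth): 420x560x3 uint8, blue, green, red; 420x560 float32, mm along the optical axis (not along the pixel's ray), 0 where there is no reading.
- robot.camera_params(name): a dict with "fx", "fy", "cx", "cy" (pixels), "world_to_cam" (4x4, takes a point from world to camera coordinates); the wrist camera has in their place "mount" (4x4, takes a point from camera to tool coordinates, whose origin is the TCP and whose axes are the tool frame's). Camera axes: x right, y down, z forward; pixel columns grow to the right and rows downward; lengths in mm; the calibration is good to about 2 mm. A picture is of the moment at which its call begins: read the wrist's pose just before it. camera_params takes no time and is no camera call.
- robot.finish_job(): hands the job in, once; it reports no verdict.
Trained networks look in the newest picture that a camera, given by its name, has taken for a name from the list of things; names that differ only in an ending like _2 or _b are one class to them, and where a whole thing is asked for, a point or a joint stands for the part that bears it (a point fixed in the world has none). Each returns a list of dicts, best first, with "confidence" (0 to 1); they miss things now and then, are a little off and sometimes report something else, mostly with a low value. They report only what shows in the picture. A call takes as long as a camera call. They do not tell look-alikes from the thing itself.
- robot.regions_of(camera, name): "region" (420x560 bool, what is visible of it) and "point" ([column, row] in pixels, amid what is visible of it).
The state is a dict: "time_s": time; "qpos": joint angles; "joint_vel": joint speeds; "effort": joint torques, N m; "tcp_pos": TCP position; "ee_rot": TCP orientation; "contact_force": force on the tool from outside, world axes, zero at the start; "ft_torque": the same for the moment, N m; "gripper_width": finger opening in mm.
Only numpy, scipy, OpenCV 4.12 (cv2) and the standard library are available. Lean on these libraries where they do the work, as an engineer would, in place of code of your own. Each camera call takes 0.05 s, during which the arm holds its last target. There are 200 camera calls.

## Working session

There is one attempt and no reset: what is moved stays moved. The work goes in short steps, Python scripts to look and compute and a tool call to move; the robot and the scene stay as the last step left them, time stands still between calls to the robot, and variables do not carry over. Pictures are saved under pics/ and viewed, about 8 in all and at most 12, crops included, and the job is handed in when it is done.

Besides the shell and the picture viewer there is one more tool, called after "Call:" by a JSON object that holds its "name" and its "arguments", one argument or row to a line. carry_out: Moves the arm, as the interface text tells. Shifts and turns lie within -1 to 1; 1 stands for 200 mm of shift or 2 pi rad of turn. Its arguments: {"type":"object","properties":{"deltas":{"type":"array","items":{"type":"object","properties":{"grip":{"type":"number"},"x":{"type":"number"},"y":{"type":"number"},"z":{"type":"number"},"ax":{"type":"number"},"ay":{"type":"number"},"az":{"type":"number"}}}}},"required":["deltas"]}

```bash
mkdir -p pics; cat > h.py <<'E'
import numpy as np, cv2
from station import robot
from scipy.spatial.transform import Rotation as R
def T():
    s=robot.observe(); M=np.eye(4); M[:3,:3]=R.from_euler('xyz',s['ee_rot']).as_matrix(); M[:3,3]=s['tcp_pos']; return M
def c2w(name,M=None):
    p=robot.camera_params(name)
    if name=='wrist': return p,(T() if M is None else M)@np.array(p['mount'])
    return p,np.linalg.inv(np.array(p['world_to_cam']))
def cloud(name,depth,M=None):
    p,W=c2w(name,M); v,u=np.mgrid[:420,:560]
    P=np.stack([(u-p['cx'])/p['fx']*depth,(v-p['cy'])/p['fy']*depth,depth],-1)
    return P@W[:3,:3].T+W[:3,3]
def st():
    s=robot.observe(); print({k:np.round(s[k],3).tolist() for k in ['time_s','qpos','tcp_pos','ee_rot','contact_force','gripper_width']})
E
python3 - <<'E'
from h import *
st(); print(robot.grip_depth)
print(T().round(3))
for c in ['scene','top']:
    im,d=robot.read_camera(c); cv2.imwrite(f'pics/{c}0.png',im); np.save(c+'0.npy',d)
    C=cloud(c,d)
    for n in ['press','key_top','peg_mid','plunger_knob','jar_tall','jar_small']:
        for r in robot.regions_of(c,n)[:3]:
            m=r['region']&(d>0); q=C[m]
            print(c,n,round(r['confidence'],2),np.round(r['point']),m.sum(),np.median(q,0).round(0) if m.any() else '',q.min(0).round(),q.max(0).round())
a=np.hstack([cv2.imread('pics/scene0.png'),cv2.imread('pics/top0.png')])
E
```

```text
{'time_s': 0.0, 'qpos': [1.041, 0.277, 1.506, 0.0, 1.361, -0.121], 'tcp_pos': [228.302, 527.162, 230.467], 'ee_rot': [-1.571, 0.002, 1.162], 'contact_force': [-0.158, -0.366, 0.238], 'gripper_width': 85.425}
-18.700000000000003
[[ 3.98000e-01 -1.00000e-03 -9.18000e-01  2.28302e+02]
 [ 9.18000e-01 -2.00000e-03  3.98000e-01  5.27162e+02]
 [-2.00000e-03 -1.00000e+00  0.00000e+00  2.30467e+02]
 [ 0.00000e+00  0.00000e+00  0.00000e+00  1.00000e+00]]
scene press 0.84 [231. 284.] 6940 [ 593. -211.   49.] [ 451. -305.   -4.] [669. -81. 201.]
scene key_top 0.84 [194. 198.] 637 [ 392. -177.   85.] [ 301. -196.   -3.] [ 401. -130.  153.]
scene key_top 0.78 [228. 250.] 689 [ 568. -191.  147.] [ 452. -212.   -4.] [ 574. -132.  204.]
scene key_top 0.64 [134. 277.] 405 [ 506. -353.   99.] [ 388. -367.   -3.] [ 518. -343.  154.]
scene peg_mid 0.88 [385. 208.] 2564 [623. 182.  14.] [541. 122.  -5.] [677. 275. 172.]
scene plunger_knob 0.58 [200. 280.] 255 [ 581. -260.  136.] [ 522. -273.   46.] [ 592. -239.  140.]
scene jar_tall 0.69 [321. 246.] 809 [629. -10.  74.] [576. -27.  -1.] [646.  59.  92.]
s
[... 205 characters left out ...]
11 [ 399. -253.  105.] [ 381. -280.   -1.] [ 418. -243.  155.]
top key_top 0.69 [347. 195.] 283 [ 559. -190.  158.] [ 554. -237.   50.] [ 593. -170.  205.]
top key_top 0.69 [416. 236.] 449 [ 492. -350.   88.] [ 471. -409.   -4.] [ 529. -343.  154.]
top peg_mid 0.59 [186. 185.] 2281 [600. 185.  15.] [533. 123.  -2.] [676. 260. 176.]
top plunger_knob 0.44 [382. 197.] 139 [ 573. -257.  138.] [ 560. -273.  125.] [ 586. -246.  141.]
top plunger_knob 0.17 [353. 199.] 303 [ 559. -188.  158.] [ 554. -240.   49.] [ 596. -170.  205.]
top jar_tall 0.58 [266. 184.] 455 [607.  -2.  87.] [589. -27.  22.] [638.  24.  92.]
top jar_small 0.77 [258. 256.] 268 [445.   1.  55.] [426. -17.   0.] [467.  24.  60.]
```

View pics/scene0.png

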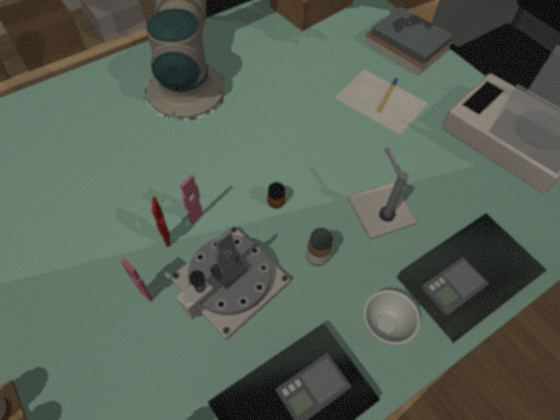

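View pics/top0.png

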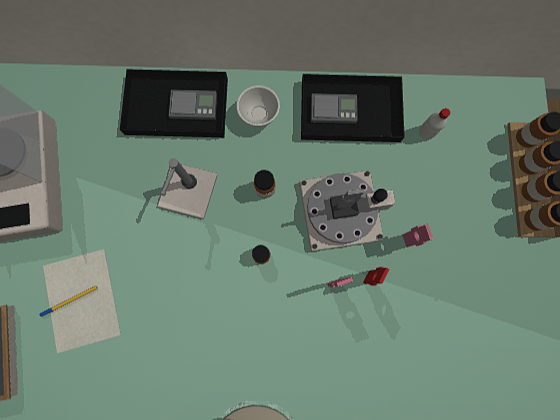

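```bash
python3 - <<'E'
from h import *
for c in ['scene','top']:
    d=np.load(c+'0.npy'); C=cloud(c,d); im=cv2.imread(f'pics/{c}0.png'); p,W=c2w(c); print(c,W[:3,3].round(),W[:3,2].round(2),p['fx'])
    x,y,z=C[...,0],C[...,1],C[...,2]
    def box(n,m):
        m=m&(d>0); q=C[m]
        if len(q)<5: print(n,len(q)); return
        r=cv2.minAreaRect(q[:,:2].astype(np.float32)); print(n,len(q),'mean',q.mean(0).round(1),'rect',np.round(r[0],1),np.round(r[1],1),round(r[2],1),'col',im[m].mean(0).round())
    box('key up',(abs(x-570)<50)&(abs(y+190)<45)&(z>145)&(z<215))
    box('hub',(abs(x-570)<60)&(abs(y+190)<60)&(z>66)&(z<78))
    box('table',(abs(x-570)<120)&(abs(y+190)<120)&(z>44)&(z<55))
    box('pbase',(abs(x-570)<140)&(abs(y+190)<140)&(z>17)&(z<27))
    box('knob',(abs(x-575)<40)&(abs(y+258)<30)&(z>130)&(z<145))
    box('sbase',(abs(x-605)<120)&(abs(y-190)<120)&(z>8)&(z<20))
    box('peg',(abs(x-605)<120)&(abs(y-190)<90)&(z>140)&(z<185))
E
```

```text
scene [ 928. -336.  904.] [-0.43  0.3  -0.85] 455.6602711705445
key up 353 mean [ 568.2 -191.9  178.7] rect [ 565.7 -190.5] [ 9.7 42.1] 9.4 col [64. 65. 66.]
hub 487 mean [ 573.8 -194.1   71.1] rect [ 568.7 -207. ] [52.2 92.7] 10.9 col [49. 52. 50.]
table 3431 mean [ 579.5 -188.3   49.3] rect [ 563.  -195.3] [178.4 169.9] 59.9 col [81. 83. 84.]
pbase 1586 mean [ 602.8 -203.5   21.2] rect [ 568.3 -202.2] [180.5 203.5] 10.0 col [ 99. 107. 113.]
knob 183 mean [ 579.6 -259.5  136.5] rect [ 578.8 -259. ] [25.4 26.2] 55.0 col [32. 33. 32.]
sbase 1928 mean [610.  186.4  13.1] rect [607.9 193.3] [121.7 121.4] 77.0 col [108. 117. 123.]
peg 266 mean [608.1 191.2 161.9] rect [596.1 197.8] [19.9 85.6] 73.1 col [86. 90. 87.]
top [372. -42. 948.] [ 0.2  -0.   -0.98] 383.9907812283792
key up 184 mean [ 559.7 -188.5  182.9] rect [ 561.6 -190.1] [ 8.7 40.8] 9.4 col [75. 75. 75.]
hub 358 mean [ 555.1 -188.    72.2] rect [ 564.1 -202.3] [50.7 82.5] 10.0 col [47. 47. 47.]
table 3020 mean [ 557.2 -185.1   50.4] rect [ 561.4 -190.5] [169.  168.1] 50.6 col [99. 98. 99.]
pbase 1269 mean [ 543.9 -178.6   22.1] rect [ 563.  -196.3] [180.2 192. ] 10.0 col [117. 123. 129.]
knob 132 mean [ 572.8 -258.6  137.6] rect [ 573.6 -259.1] [25.9 25. ] 45.2 col [29. 28. 29.]
sbase 1814 mean [595.5 187.6  14.8] rect [604.5 193.8] [122. 120.] 77.0 col [131. 140. 146.]
peg 228 mean [600.4 192.2 165.3] rect [592.3 193.6] [19.2 82.3] 80.0 col [97. 96. 97.]
```

The bare steel key stands in the press hub at scene (228,250) / top (347,205). The look-alikes are three red or pink keys at scene (160,220), (191,198) and (137,278). The stand's peg runs from scene (388,150) to (403,175). The jars are at scene (277,195) and (320,245).

```bash
cat >> h.py <<'E'
def plan(pos,yaw):
    """tool-frame deltas (call units) to TCP pos, tool down, tool x at world yaw deg"""
    M=T(); y=np.radians(yaw); c,s=np.cos(y),np.sin(y)
    G=np.array([[c,0,-s],[s,0,c],[0,-1,0]])
    d=M[:3,:3].T@(np.array(pos)-M[:3,3])/200; r=R.from_matrix(M[:3,:3].T@G).as_rotvec()/(2*np.pi)
    print('d',d.round(4),'a',r.round(4))
E
python3 - <<'E'
from h import *
for c in ['scene','top']:
    d=np.load(c+'0.npy'); C=cloud(c,d); x,y,z=C[...,0],C[...,1],C[...,2]
    m=(d>0)&(abs(x-600)<100)&(abs(y-195)<60)&(z>40)&(z<200); q=C[m]
    e=np.radians(-13); u=(q[:,:2]-[606,193.5])@np.array([[np.cos(e),-np.sin(e)],[np.sin(e),np.cos(e)]])
    for a in range(-80,60,10):
        k=(u[:,0]>=a)&(u[:,0]<a+10)
        if k.sum(): print(c,a,k.sum(),'y',np.percentile(u[k,1],[5,50,95]).round(1),'z',np.percentile(q[k,2],[5,50,95]).round(1))
p=robot.camera_params('wrist'); print(np.array(p['mount']).round(2),p['fx'])
plan([565,-190,330],10)
E
```

```text
scene -60 3 y [-3.2  0.5  0.6] z [168.2 169.7 171.1]
scene -50 26 y [-5.  -1.4  4.5] z [165.2 170.2 173.5]
scene -40 20 y [-3.1 -0.8  2.7] z [163.4 167.2 171.2]
scene -30 17 y [-3.9 -1.   2.3] z [160.4 165.2 167.8]
scene -20 19 y [-3.7 -1.1  1.8] z [159.7 163.2 166. ]
scene -10 19 y [-4.2 -0.8  3.2] z [159.  161.3 164.7]
scene 0 19 y [-3.1 -1.5  1.7] z [155.2 158.9 162.4]
scene 10 64 y [-9.5 -7.5  6.1] z [ 55.7 144.7 168.2]
scene 20 246 y [-9.8 -7.   5.9] z [ 46.6 121.3 167.7]
scene 30 97 y [-5.2 -0.9  3.8] z [ 50.4 108.9 163.5]
top -60 13 y [-5.1 -1.6  4. ] z [169.6 171.8 175.4]
top -50 22 y [-4.7 -1.4  2.9] z [169.1 172.1 173.8]
top -40 18 y [-4.4 -1.7  2.7] z [167.1 168.9 171.1]
top -30 17 y [-4.3 -2.   1.5] z [163.3 167.5 169.1]
top -20 19 y [-4.2 -1.5  1.7] z [161.6 165.2 167.2]
top -10 16 y [-4.1 -2.3  1.3] z [158.6 163.1 164.9]
top 0 60 y [-4.6 -1.9  2. ] z [ 48.2 121.1 165.1]
top 10 143 y [-10.7  -8.2   3.9] z [ 48.7 132.2 170.2]
top 20 57 y [-10.6  -8.2   5.6] z [ 62.6 166.6 170.7]
[[   1.     -0.      0.      0.59]
 [  -0.     -0.28    0.96 -143.44]
 [  -0.     -0.96   -0.28   72.7 ]
 [   0.      0.      0.      1.  ]] 297.474266282911
d [-2.6238 -0.4936 -2.9698] a [-0.      0.1572  0.    ]
```

Call:
{"name": "carry_out", "arguments": {
  "deltas": [
    {"x": -0.15, "y": -0.2, "z": -0.16, "grip": 100},
    {"x": -0.3, "y": -0.3, "z": -0.33, "grip": 100},
    {"x": -0.44, "y": -0.4, "z": -0.5, "grip": 100},
    {"x": -0.58, "y": -0.49, "z": -0.66, "grip": 100},
    {"x": -0.72, "y": -0.49, "z": -0.82, "grip": 100},
    {"x": -0.88, "y": -0.49, "z": -1, "grip": 100},
    {"x": -0.88, "y": -0.49, "z": -1, "grip": 100},
    {"x": -0.88, "y": -0.49, "z": -1, "grip": 100},
    {"x": -0.88, "y": -0.49, "z": -1, "grip": 100},
    {"x": -0.88, "y": -0.49, "z": -1, "grip": 100}
  ]
}}

```text
schema error: expected keys grip, x, y, z, ax, ay, az
```

Call:
{"name": "carry_out", "arguments": {
  "deltas": [
    {"x": -0.15, "z": -0.16, "grip": 100},
    {"x": -0.3, "z": -0.33, "grip": 100},
    {"x": -0.44, "z": -0.5, "grip": 100},
    {"x": -0.58, "z": -0.66, "grip": 100},
    {"x": -0.72, "z": -0.82, "grip": 100},
    {"x": -0.88, "z": -1, "grip": 100},
    {"x": -0.88, "z": -1, "grip": 100},
    {"x": -0.88, "z": -1, "grip": 100},
    {"x": -0.88, "z": -1, "grip": 100},
    {"x": -0.88, "z": -1, "grip": 100}
  ]
}}

```text
schema error: expected keys grip, x, y, z, ax, ay, az
```

```bash
python3 - <<'E'
from h import *
st(); plan([565,-190,330],10)
E
```

```text
{'time_s': 0.7, 'qpos': [1.041, 0.276, 1.505, -0.0, 1.361, -0.121], 'tcp_pos': [228.591, 527.65, 231.356], 'ee_rot': [-1.571, -0.0, 1.162], 'contact_force': [0.111, 0.043, 0.168], 'gripper_width': 85.272}
d [-2.6238 -0.4936 -2.9698] a [-0.      0.1572  0.    ]
```

Call:
{"name": "carry_out", "arguments": {
  "deltas": [
    {"x": -0.15, "y": -0.3, "z": -0.16, "ax": 0, "ay": 0, "az": 0, "grip": 100},
    {"x": -0.3, "y": -0.49, "z": -0.33, "ax": 0, "ay": 0, "az": 0, "grip": 100},
    {"x": -0.44, "y": -0.49, "z": -0.5, "ax": 0, "ay": 0, "az": 0, "grip": 100},
    {"x": -0.58, "y": -0.49, "z": -0.66, "ax": 0, "ay": 0, "az": 0, "grip": 100},
    {"x": -0.72, "y": -0.49, "z": -0.82, "ax": 0, "ay": 0, "az": 0, "grip": 100},
    {"x": -0.88, "y": -0.49, "z": -1, "ax": 0, "ay": 0, "az": 0, "grip": 100},
    {"x": -0.88, "y": -0.49, "z": -1, "ax": 0, "ay": 0, "az": 0, "grip": 100},
    {"x": -0.88, "y": -0.49, "z": -1, "ax": 0, "ay": 0, "az": 0, "grip": 100},
    {"x": -0.88, "y": -0.49, "z": -1, "ax": 0, "ay": 0, "az": 0, "grip": 100},
    {"x": -0.88, "y": -0.49, "z": -1, "ax": 0, "ay": 0, "az": 0, "grip": 100}
  ]
}}

```text
time_s: 1.53
tcp_pos: [342.2, 286.8, 329.5]
ee_rot: [-1.57, -0.001, 1.16]
contact_force: [-0.1, 0.9, -0.0]
gripper_width: 85.0
```

Call:
{"name": "carry_out", "arguments": {
  "deltas": [
    {"x": -0.15, "y": 0, "z": -0.16, "ax": 0, "ay": 0, "az": 0, "grip": 100},
    {"x": -0.3, "y": 0, "z": -0.33, "ax": 0, "ay": 0, "az": 0, "grip": 100},
    {"x": -0.44, "y": 0, "z": -0.5, "ax": 0, "ay": 0, "az": 0, "grip": 100},
    {"x": -0.58, "y": 0, "z": -0.66, "ax": 0, "ay": 0, "az": 0, "grip": 100},
    {"x": -0.72, "y": 0, "z": -0.82, "ax": 0, "ay": 0, "az": 0, "grip": 100},
    {"x": -0.88, "y": 0, "z": -1, "ax": 0, "ay": 0, "az": 0, "grip": 100},
    {"x": -0.88, "y": 0, "z": -1, "ax": 0, "ay": 0, "az": 0, "grip": 100},
    {"x": -0.88, "y": 0, "z": -1, "ax": 0, "ay": 0, "az": 0, "grip": 100},
    {"x": -0.88, "y": 0, "z": -1, "ax": 0, "ay": 0, "az": 0, "grip": 100},
    {"x": -0.88, "y": 0, "z": -1, "ax": 0, "ay": 0, "az": 0, "grip": 100}
  ]
}}

```text
time_s: 2.37
tcp_pos: [455.0, 47.5, 328.9]
ee_rot: [-1.569, -0.002, 1.162]
contact_force: [-0.4, 0.3, 0.7]
gripper_width: 85.8
```

```bash
python3 - <<'E'
from h import *
st(); plan([565,-190,330],10)
E
```

```text
{'time_s': 2.367, 'qpos': [-0.051, 0.053, 1.546, 0.003, 1.544, -1.213], 'tcp_pos': [455.034, 47.524, 328.868], 'ee_rot': [-1.569, -0.002, 1.162], 'contact_force': [-0.393, 0.259, 0.739], 'gripper_width': 85.824}
d [-0.8716 -0.0097 -0.9762] a [-0.0005  0.1572  0.0002]
```

Call:
{"name": "carry_out", "arguments": {
  "deltas": [
    {"x": -0.15, "y": 0, "z": -0.16, "ax": 0, "ay": 0.017, "az": 0, "grip": 100},
    {"x": -0.3, "y": 0, "z": -0.33, "ax": 0, "ay": 0.034, "az": 0, "grip": 100},
    {"x": -0.44, "y": 0, "z": -0.5, "ax": 0, "ay": 0.051, "az": 0, "grip": 100},
    {"x": -0.58, "y": 0, "z": -0.65, "ax": 0, "ay": 0.068, "az": 0, "grip": 100},
    {"x": -0.72, "y": 0, "z": -0.8, "ax": 0, "ay": 0.085, "az": 0, "grip": 100},
    {"x": -0.872, "y": -0.01, "z": -0.976, "ax": 0, "ay": 0.102, "az": 0, "grip": 100},
    {"x": -0.872, "y": -0.01, "z": -0.976, "ax": 0, "ay": 0.119, "az": 0, "grip": 100},
    {"x": -0.872, "y": -0.01, "z": -0.976, "ax": 0, "ay": 0.136, "az": 0, "grip": 100},
    {"x": -0.872, "y": -0.01, "z": -0.976, "ax": 0, "ay": 0.153, "az": 0, "grip": 100},
    {"x": -0.872, "y": -0.01, "z": -0.976, "ax": 0, "ay": 0.157, "az": 0, "grip": 100}
  ]
}}

```text
time_s: 3.2
tcp_pos: [565.6, -187.8, 329.8]
ee_rot: [-1.566, 0.001, 0.175]
contact_force: [-0.2, 0.3, 0.5]
gripper_width: 85.2
```

```bash
python3 - <<'E'
from h import *
st(); M=T(); im,d=robot.read_camera('wrist'); cv2.imwrite('pics/w1.png',im); np.save('w1.npy',d)
C=cloud('wrist',d,M); x,y,z=C[...,0],C[...,1],C[...,2]
def box(n,m):
    m=m&(d>0); q=C[m]
    if len(q)<5: print(n,len(q)); return
    r=cv2.minAreaRect(q[:,:2].astype(np.float32)); print(n,len(q),'mean',q.mean(0).round(1),'rect',np.round(r[0],1),np.round(r[1],1),round(r[2],1),q.max(0).round(1))
box('key',(abs(x-565)<50)&(abs(y+190)<45)&(z>145)&(z<215))
box('keytop',(abs(x-565)<50)&(abs(y+190)<45)&(z>195)&(z<215))
box('hub',(abs(x-570)<60)&(abs(y+190)<60)&(z>66)&(z<78))
box('knob',(abs(x-575)<40)&(abs(y+258)<30)&(z>130)&(z<145))
E
```

```text
{'time_s': 3.2, 'qpos': [-0.439, 0.274, 1.269, 0.003, 1.602, -0.614], 'tcp_pos': [565.592, -187.799, 329.804], 'ee_rot': [-1.566, 0.001, 0.175], 'contact_force': [-0.17, 0.295, 0.495], 'gripper_width': 85.204}
key 409 mean [ 562.2 -184.4  194.2] rect [ 562.6 -187.7] [ 7.7 37.6] 9.8 [ 569.6 -168.7  204.6]
keytop 309 mean [ 562.9 -188.4  202.4] rect [ 562.9 -189.7] [ 7.6 33.6] 10.0 [ 569.6 -172.8  204.6]
hub 1326 mean [ 563.3 -188.5   72.6] rect [ 565.1 -201.4] [49.6 81.8] 10.3 [ 592.5 -157.    77.9]
knob 401 mean [ 575.2 -256.8  137.9] rect [ 575.3 -257.8] [26.6 26.1] 59.0 [ 589.1 -244.4  140.6]
```

View pics/w1.png

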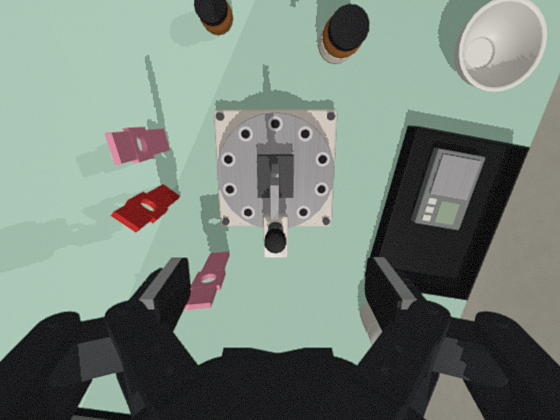

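The wrist view shows the steel key at (274,190) in the hub, the knob at (275,240), and the red and pink look-alikes off to the left.

```bash
python3 - <<'E'
from h import *
plan([563.2,-189.5,168.5],10)
E
```

```text
d [-0.0127  0.8071 -0.0109] a [-0.0007  0.0003 -0.0001]
```

Call:
{"name": "carry_out", "arguments": {
  "deltas": [
    {"x": -0.013, "y": 0.1, "z": -0.011, "ax": -0.0007, "ay": 0, "az": 0, "grip": 100},
    {"x": -0.013, "y": 0.25, "z": -0.011, "ax": -0.0007, "ay": 0, "az": 0, "grip": 80},
    {"x": -0.013, "y": 0.4, "z": -0.011, "ax": -0.0007, "ay": 0, "az": 0, "grip": 60},
    {"x": -0.013, "y": 0.55, "z": -0.011, "ax": -0.0007, "ay": 0, "az": 0, "grip": 50},
    {"x": -0.013, "y": 0.65, "z": -0.011, "ax": -0.0007, "ay": 0, "az": 0, "grip": 50},
    {"x": -0.013, "y": 0.75, "z": -0.011, "ax": -0.0007, "ay": 0, "az": 0, "grip": 50},
    {"x": -0.013, "y": 0.807, "z": -0.011, "ax": -0.0007, "ay": 0, "az": 0, "grip": 50},
    {"x": -0.013, "y": 0.807, "z": -0.011, "ax": -0.0007, "ay": 0, "az": 0, "grip": 50},
    {"x": -0.013, "y": 0.807, "z": -0.011, "ax": -0.0007, "ay": 0, "az": 0, "grip": 50},
    {"x": -0.013, "y": 0.807, "z": -0.011, "ax": -0.0007, "ay": 0, "az": 0, "grip": 50}
  ]
}}

```text
time_s: 4.08
tcp_pos: [564.1, -188.7, 169.7]
ee_rot: [-1.572, -0.001, 0.178]
contact_force: [0.5, -0.1, 0.1]
gripper_width: 42.7
```

Call:
{"name": "carry_out", "arguments": {
  "deltas": [
    {"x": 0, "y": 0, "z": 0, "ax": 0, "ay": 0, "az": 0, "grip": 40},
    {"x": 0, "y": 0, "z": 0, "ax": 0, "ay": 0, "az": 0, "grip": 30},
    {"x": 0, "y": 0, "z": 0, "ax": 0, "ay": 0, "az": 0, "grip": 20},
    {"x": 0, "y": 0, "z": 0, "ax": 0, "ay": 0, "az": 0, "grip": 10},
    {"x": 0, "y": 0, "z": 0, "ax": 0, "ay": 0, "az": 0, "grip": 0},
    {"x": 0, "y": 0, "z": 0, "ax": 0, "ay": 0, "az": 0, "grip": 0},
    {"x": 0, "y": 0, "z": 0, "ax": 0, "ay": 0, "az": 0, "grip": 0},
    {"x": 0, "y": 0, "z": 0, "ax": 0, "ay": 0, "az": 0, "grip": 0},
    {"x": 0, "y": 0, "z": 0, "ax": 0, "ay": 0, "az": 0, "grip": 0},
    {"x": 0, "y": 0, "z": 0, "ax": 0, "ay": 0, "az": 0, "grip": 0}
  ]
}}

```text
time_s: 4.92
tcp_pos: [564.0, -188.9, 170.5]
ee_rot: [-1.572, -0.001, 0.178]
contact_force: [-2.3, 0.6, 5.0]
gripper_width: 7.2
```

```bash
python3 - <<'E'
from h import *
st(); plan([563.2,-189.5,318.5],10)
E
```

```text
{'time_s': 4.917, 'qpos': [-0.44, 0.343, 1.561, -0.001, 1.235, -0.618], 'tcp_pos': [564.029, -188.922, 170.482], 'ee_rot': [-1.572, -0.001, 0.178], 'contact_force': [-2.317, 0.635, 5.019], 'gripper_width': 7.191}
d [-0.0035 -0.7401 -0.0033] a [0.0003 0.0006 0.0002]
```

Call:
{"name": "carry_out", "arguments": {
  "deltas": [
    {"x": 0, "y": -0.02, "z": 0, "ax": 0, "ay": 0, "az": 0, "grip": 0},
    {"x": 0, "y": -0.05, "z": 0, "ax": 0, "ay": 0, "az": 0, "grip": 0},
    {"x": 0, "y": -0.09, "z": 0, "ax": 0, "ay": 0, "az": 0, "grip": 0},
    {"x": 0, "y": -0.13, "z": 0, "ax": 0, "ay": 0, "az": 0, "grip": 0},
    {"x": 0, "y": -0.2, "z": 0, "ax": 0, "ay": 0, "az": 0, "grip": 0},
    {"x": 0, "y": -0.3, "z": 0, "ax": 0, "ay": 0, "az": 0, "grip": 0},
    {"x": 0, "y": -0.42, "z": 0, "ax": 0, "ay": 0, "az": 0, "grip": 0},
    {"x": 0, "y": -0.56, "z": 0, "ax": 0, "ay": 0, "az": 0, "grip": 0},
    {"x": 0, "y": -0.65, "z": 0, "ax": 0, "ay": 0, "az": 0, "grip": 0},
    {"x": 0, "y": -0.7, "z": 0, "ax": 0, "ay": 0, "az": 0, "grip": 0}
  ]
}}

```text
time_s: 5.75
tcp_pos: [564.9, -189.2, 314.2]
ee_rot: [-1.576, -0.006, 0.178]
contact_force: [0.6, 0.4, -2.1]
gripper_width: 7.2
```

```bash
python3 - <<'E'
from h import *
st()
M=T(); im,d=robot.read_camera('wrist'); C=cloud('wrist',d,M)@M[:3,:3]-M[:3,3]@M[:3,:3]
m=(d>0)&(abs(C[...,0])<25)&(abs(C[...,2])<35)&(C[...,1]>-40)&(C[...,1]<150); q=C[m]
for a in range(-40,150,10):
    k=(q[:,1]>=a)&(q[:,1]<a+10)
    if k.sum()>3: print(a,k.sum(),np.median(q[k],0).round(1),q[k].min(0).round(1),q[k].max(0).round(1))
np.save('w2.npy',d); cv2.imwrite('pics/w2.png',im)
e=np.radians(-13); ex=np.array([np.cos(e),np.sin(e)]); mid=np.array([588.2,196.3])
t=mid-ex*80; print(t); plan([*t,330],-13)
E
```

```text
{'time_s': 5.75, 'qpos': [-0.44, 0.271, 1.311, -0.0, 1.552, -0.618], 'tcp_pos': [564.872, -189.168, 314.234], 'ee_rot': [-1.576, -0.006, 0.178], 'contact_force': [0.615, 0.352, -2.07], 'gripper_width': 7.197}
-40 2079 [  0.1 -32.6   4.7] [-17.  -40.  -18.2] [ 17.6 -30.   16.4]
-30 783 [  0.5 -25.4  11.6] [-16.9 -30.  -17.8] [ 17.5 -20.   16.4]
-20 644 [  0.1 -15.5  11.6] [-16.8 -20.    6.3] [ 17.5 -10.   16.1]
-10 290 [ 0.1 -7.  12. ] [-15.7 -10.    6.9] [16.3 -0.1 16.3]
0 207 [ 0.1  7.3 16.4] [-3.7  0.2 14.6] [ 3.9 10.  20.3]
10 79 [ 0.1 14.5 19.7] [-3.4 10.  19.3] [ 4.1 19.9 20.3]
20 71 [ 0.1 24.7 19.8] [-3.6 20.  19.4] [ 4.2 29.9 20.3]
30 58 [ 0.1 35.1 19.8] [-3.8 30.2 19.5] [ 3.9 40.  20.1]
40 48 [ 0.1 44.5 19.8] [-3.8 40.4 19.5] [ 4.1 49.9 20.2]
50 20 [ 0.4 51.8 19.8] [-3.4 50.  19.6] [ 4.1 53.3 20.1]
60 9 [ 0.1 69.5 16. ] [-2.9 68.9 15.8] [ 3.8 70.  16.1]
70 33 [ 0.  75.5 15.9] [-3.8 70.  15.2] [ 3.9 78.7 16.3]
80 31 [ 0.  84.7 16. ] [-3.9 80.9 15.2] [ 4.  88.7 16.3]
90 28 [ 0.  94.8 16.1] [-3.3 90.4 15.8] [ 3.4 99.7 16.5]
100 23 [  0.  105.4  16. ] [ -3.4 101.5  15.7] [  3.5 110.   16.4]
110 21 [ -0.8 114.1  16. ] [ -3.6 110.5  15.7] [  3.6 118.8  16.2]
[510.25039482 214.29608435]
d [ 0.0883 -0.0865  2.0344] a [0.0007 0.0645 0.0013]
```

Call:
{"name": "carry_out", "arguments": {
  "deltas": [
    {"x": 0, "y": -0.05, "z": 0.12, "ax": 0, "ay": 0, "az": 0, "grip": 0},
    {"x": 0, "y": -0.09, "z": 0.25, "ax": 0, "ay": 0.01, "az": 0, "grip": 0},
    {"x": 0, "y": -0.09, "z": 0.4, "ax": 0, "ay": 0.02, "az": 0, "grip": 0},
    {"x": 0, "y": -0.09, "z": 0.55, "ax": 0, "ay": 0.03, "az": 0, "grip": 0},
    {"x": 0, "y": -0.09, "z": 0.7, "ax": 0, "ay": 0.03, "az": 0, "grip": 0},
    {"x": 0.02, "y": -0.09, "z": 0.85, "ax": 0, "ay": 0.03, "az": 0, "grip": 0},
    {"x": 0.04, "y": -0.09, "z": 1, "ax": 0, "ay": 0.03, "az": 0, "grip": 0},
    {"x": 0.04, "y": -0.09, "z": 1, "ax": 0, "ay": 0.03, "az": 0, "grip": 0},
    {"x": 0.04, "y": -0.09, "z": 1, "ax": 0, "ay": 0.03, "az": 0, "grip": 0},
    {"x": 0.04, "y": -0.09, "z": 1, "ax": 0, "ay": 0.03, "az": 0, "grip": 0}
  ]
}}

```text
time_s: 6.63
tcp_pos: [537.2, 8.8, 331.1]
ee_rot: [-1.576, -0.007, -0.01]
contact_force: [-0.0, -0.7, -2.3]
gripper_width: 7.2
```

```bash
python3 - <<'E'
from h import *
st(); plan([510.3,214.3,330],-13)
E
```

```text
{'time_s': 6.633, 'qpos': [-0.11, 0.174, 1.399, -0.004, 1.561, -0.101], 'tcp_pos': [537.162, 8.762, 331.062], 'ee_rot': [-1.576, -0.007, -0.01], 'contact_force': [-0.042, -0.746, -2.328], 'gripper_width': 7.226}
d [-1.4410e-01 -9.0000e-04  1.0264e+00] a [0.0007 0.0346 0.0012]
```

Call:
{"name": "carry_out", "arguments": {
  "deltas": [
    {"x": -0.03, "y": 0, "z": 0.12, "ax": 0, "ay": 0.005, "az": 0, "grip": 0},
    {"x": -0.05, "y": 0, "z": 0.25, "ax": 0, "ay": 0.01, "az": 0, "grip": 0},
    {"x": -0.08, "y": 0, "z": 0.4, "ax": 0, "ay": 0.015, "az": 0, "grip": 0},
    {"x": -0.11, "y": 0, "z": 0.55, "ax": 0, "ay": 0.02, "az": 0, "grip": 0},
    {"x": -0.144, "y": 0, "z": 0.7, "ax": 0, "ay": 0.025, "az": 0, "grip": 0},
    {"x": -0.144, "y": 0, "z": 0.85, "ax": 0.0007, "ay": 0.03, "az": 0.001, "grip": 0},
    {"x": -0.144, "y": 0, "z": 0.95, "ax": 0.0007, "ay": 0.0346, "az": 0.0012, "grip": 0},
    {"x": -0.144, "y": 0, "z": 1, "ax": 0.0007, "ay": 0.0346, "az": 0.0012, "grip": 0},
    {"x": -0.144, "y": 0, "z": 1, "ax": 0.0007, "ay": 0.0346, "az": 0.0012, "grip": 0},
    {"x": -0.144, "y": 0, "z": 1, "ax": 0.0007, "ay": 0.0346, "az": 0.0012, "grip": 0}
  ]
}}

```text
time_s: 7.47
tcp_pos: [510.6, 207.8, 329.4]
ee_rot: [-1.573, 0.0, -0.227]
contact_force: [-0.1, -1.1, -2.5]
gripper_width: 7.3
```

```bash
cat > peg.py <<'E'
from h import *
st(); M=T(); im,d=robot.read_camera('wrist'); cv2.imwrite('pics/w3.png',im)
C=cloud('wrist',d,M); x,y,z=C[...,0],C[...,1],C[...,2]
m=(d>0)&(abs(x-606)<90)&(abs(y-193.5)<90)&(z>9)&(z<20); q=C[m].astype(np.float32); r=cv2.minAreaRect(q[:,:2]); print('base',m.sum(),r)
e=np.radians(-13); A=np.array([[np.cos(e),-np.sin(e)],[np.sin(e),np.cos(e)]])
t=((M[:3,3]+M[:3,:3]@[.1,29.5,-1])); print('eye',t.round(1),'in stand',((t[:2]-[606,193.5])@A).round(1))
m=(d>0)&(abs(x-600)<100)&(abs(y-195)<60)&(z>140)&(z<200); q=C[m]; u=(q[:,:2]-[606,193.5])@A
for a in range(-80,60,10):
    k=(u[:,0]>=a)&(u[:,0]<a+10)&(abs(u[:,1])<25)
    if k.sum(): print(a,k.sum(),'x',u[k,0].min().round(1),u[k,0].max().round(1),'y',np.percentile(u[k,1],[5,50,95]).round(1),'z',np.percentile(q[k,2],[5,50,95]).round(1))
E
python3 peg.py
```

```text
{'time_s': 7.467, 'qpos': [0.261, 0.202, 1.368, -0.001, 1.573, 0.488], 'tcp_pos': [510.606, 207.773, 329.351], 'ee_rot': [-1.573, 0.0, -0.227], 'contact_force': [-0.126, -1.106, -2.465], 'gripper_width': 7.278}Traceback (most recent call last):
  File "peg.py", line 4, in <module>
    m=(d>0)&(abs(x-606)<90)&(abs(y-193.5)<90)&(z>9)&(z<20); q=C[m].astype(np.float32); r=cv2.minAreaRect(q[:,:2]); print('base',m.sum(),r)
                                                                                         ~~~~~~~~~~~~~~~^^^^^^^^^
cv2.error: OpenCV(4.12.0) /io/opencv/modules/imgproc/src/convhull.cpp:143: error: (-215:Assertion failed) total >= 0 && (depth == CV_32F || depth == CV_32S) in function 'convexHull'
```

View pics/w3.png

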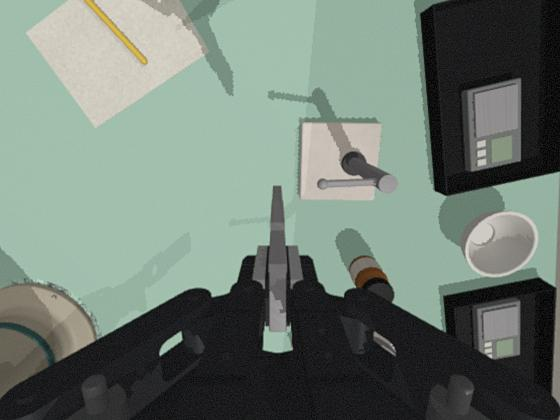

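The wrist view shows the key held at (277,260), the peg tip at (322,183) and the post top at (388,183), with the peg parallel to the tool x axis.

```bash
sed -i "s/^m=(d>0)&(abs(x-606)<90)/print(d[190,320],C[150,360],C[183,322],C[183,345],C[183,388])\nm=(d>0)\&(abs(x-606)<90)/; s/r=cv2.minAreaRect(q\[:,:2\])/r=cv2.minAreaRect(np.ascontiguousarray(q[:,:2])) if len(q) else 0/" peg.py; python3 peg.py
```

```text
{'time_s': 7.517, 'qpos': [0.26, 0.201, 1.368, -0.001, 1.573, 0.488], 'tcp_pos': [510.603, 207.377, 329.508], 'ee_rot': [-1.573, 0.0, -0.228], 'contact_force': [0.764, -0.003, -2.36], 'gripper_width': 7.198}
469.37576 [639.09934798 205.03259611  14.68263481] [557.29143101 206.44882768 174.10635596] [581.52153411 199.21261194 166.77634721] [625.13426186 189.28228066 167.71484524]
base 4885 ((605.5697631835938, 193.75405883789062), (119.10417938232422, 120.2110824584961), 76.94037628173828)
eye [510.5 206.3 300. ] in stand [-96.  -9.]
-60 52 x -55.0 -50.0 y [-3.   1.5  5.5] z [169.9 172.7 174.3]
-50 80 x -49.9 -40.3 y [-2.9  1.8  5.5] z [168.4 171.8 174.9]
-40 72 x -39.9 -30.4 y [-2.8  1.6  4.4] z [166.1 168.9 170.9]
-30 65 x -29.9 -20.1 y [-2.3  1.3  4.2] z [165.1 166.8 168.4]
-20 71 x -20.0 -10.1 y [-2.8  1.6  4.5] z [161.2 164.4 166. ]
-10 66 x -10.0 -0.2 y [-2.1  1.5  4.1] z [159.9 162.5 164.4]
0 84 x 0.3 9.9 y [-2.5  1.5  4.1] z [150.  160.7 166. ]
10 259 x 10.0 20.0 y [-6.9  4.4  9.9] z [144.6 168.  169.8]
20 134 x 20.0 28.8 y [-8.1  0.4  9.2] z [167.3 168.5 169.8]
```

```bash
cat >> h.py <<'E'
def eye_plan(u,v,z):
    e=np.radians(-13); ex=np.array([np.cos(e),np.sin(e)]); ey=np.array([-np.sin(e),np.cos(e)])
    p=np.array([605.8,193.6])+(u-.1)*ex+(v+1)*ey; plan([*p,z+29.5],-13)
E
python3 -c "
from h import *
eye_plan(-88,.5,167.5)"
```

```text
d [0.0388 0.6632 0.0489] a [ 0.0002 -0.0002 -0.    ]
```

Call:
{"name": "carry_out", "arguments": {
  "deltas": [
    {"x": 0, "y": 0.06, "z": 0.02, "ax": 0, "ay": 0, "az": 0, "grip": 0},
    {"x": 0, "y": 0.18, "z": 0.049, "ax": 0, "ay": 0, "az": 0, "grip": 0},
    {"x": 0.02, "y": 0.3, "z": 0.049, "ax": 0, "ay": 0, "az": 0, "grip": 0},
    {"x": 0.039, "y": 0.42, "z": 0.049, "ax": 0, "ay": 0, "az": 0, "grip": 0},
    {"x": 0.039, "y": 0.54, "z": 0.049, "ax": 0, "ay": 0, "az": 0, "grip": 0},
    {"x": 0.039, "y": 0.62, "z": 0.049, "ax": 0, "ay": 0, "az": 0, "grip": 0},
    {"x": 0.039, "y": 0.663, "z": 0.049, "ax": 0, "ay": 0, "az": 0, "grip": 0},
    {"x": 0.039, "y": 0.663, "z": 0.049, "ax": 0, "ay": 0, "az": 0, "grip": 0},
    {"x": 0.039, "y": 0.663, "z": 0.049, "ax": 0, "ay": 0, "az": 0, "grip": 0},
    {"x": 0.039, "y": 0.663, "z": 0.049, "ax": 0, "ay": 0, "az": 0, "grip": 0}
  ]
}}

```text
time_s: 8.4
tcp_pos: [521.5, 214.7, 198.5]
ee_rot: [-1.571, -0.002, -0.229]
contact_force: [0.2, 0.3, -1.1]
gripper_width: 7.0
```

```bash
python3 peg.py; python3 -c "
from h import *
eye_plan(-65,.5,167.5);eye_plan(-49,.5,167);eye_plan(-18,.5,159.5)
a=cv2.imread('pics/w3.png')[60:360,130:530]
im,_=robot.read_camera('scene')
cv2.imwrite('pics/v4.png',np.hstack([a,cv2.resize(im[100:250,300:500],(400,300))]))"
```

```text
{'time_s': 8.4, 'qpos': [0.268, 0.278, 1.585, -0.001, 1.276, 0.497], 'tcp_pos': [521.465, 214.658, 198.522], 'ee_rot': [-1.571, -0.002, -0.229], 'contact_force': [0.216, 0.299, -1.059], 'gripper_width': 7.011}
335.54675 [618.54477909 233.46841502  14.88605704] [571.5725678  206.93176625  14.73098298] [596.67279748 201.07821982  14.854387  ] [639.72017721 193.62852658  26.98043209]
base 9305 ((605.3489990234375, 194.73484802246094), (118.75577545166016, 119.46320343017578), 76.65081024169922)
eye [521.4 213.6 169. ] in stand [-87.    0.6]
-60 154 x -55.5 -50.0 y [-2.8  1.9  5.9] z [168.5 172.3 174.6]
-50 214 x -50.0 -40.2 y [-2.3  2.5  5.6] z [168.  171.8 174.5]
-40 188 x -40.0 -30.0 y [-2.3  1.9  4.3] z [165.7 168.7 170.6]
-30 184 x -30.0 -20.1 y [-2.3  1.9  4.3] z [163.6 166.6 168.4]
-20 180 x -19.9 -10.0 y [-2.1  1.9  4.2] z [161.1 164.4 166.4]
-10 162 x -9.8 -0.1 y [-2.4  1.9  4.3] z [159.3 162.3 164.1]
0 281 x 0.0 10.0 y [-2.7  1.5  4.1] z [143.2 160.6 168.3]
10 844 x 10.0 20.0 y [-6.9  5.3  9.9] z [143.9 166.9 169.5]
20 371 x 20.0 29.3 y [-7.7  1.   9.8] z [154.3 168.6 169.6]
d [ 0.1093  0.0088 -0.0011] a [-0.     -0.0003  0.0004]
d [ 0.1893  0.0115 -0.0009] a [-0.     -0.0003  0.0004]
d [ 0.3442  0.0495 -0.0007] a [-0.     -0.0003  0.0004]
```

View pics/v4.png

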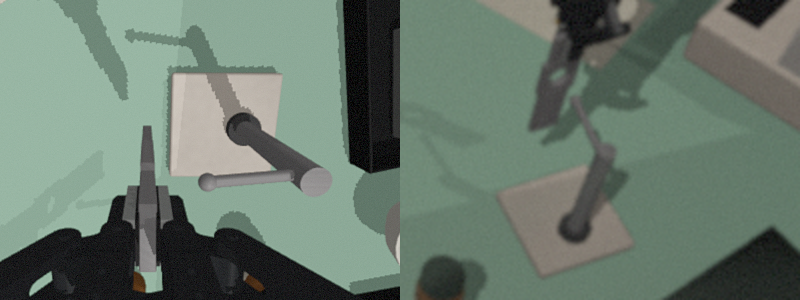

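Left crop: key held at (147,200), peg tip at (207,182). Right (scene) crop: eye at (565,75) just ahead of the tip at (577,98). The two agree with the numbers, so I'll insert slowly.

Call:
{"name": "carry_out", "arguments": {
  "deltas": [
    {"x": 0.03, "y": 0.005, "z": 0.002, "ax": 0, "ay": 0, "az": 0, "grip": 0},
    {"x": 0.06, "y": 0.01, "z": 0.002, "ax": 0, "ay": 0, "az": 0, "grip": 0},
    {"x": 0.09, "y": 0.01, "z": 0.002, "ax": 0, "ay": 0, "az": 0, "grip": 0},
    {"x": 0.12, "y": 0.01, "z": 0.002, "ax": 0, "ay": 0, "az": 0, "grip": 0},
    {"x": 0.15, "y": 0.01, "z": 0.002, "ax": 0, "ay": 0, "az": 0, "grip": 0},
    {"x": 0.18, "y": 0.01, "z": 0.002, "ax": 0, "ay": 0, "az": 0, "grip": 0},
    {"x": 0.2, "y": 0.012, "z": 0.002, "ax": 0, "ay": 0, "az": 0, "grip": 0},
    {"x": 0.23, "y": 0.018, "z": 0.002, "ax": 0, "ay": 0, "az": 0, "grip": 0},
    {"x": 0.23, "y": 0.018, "z": 0.002, "ax": 0, "ay": 0, "az": 0, "grip": 0},
    {"x": 0.23, "y": 0.018, "z": 0.002, "ax": 0, "ay": 0, "az": 0, "grip": 0}
  ]
}}

```text
time_s: 9.33
tcp_pos: [566.3, 204.8, 194.8]
ee_rot: [-1.571, -0.002, -0.229]
contact_force: [0.1, -0.3, -1.9]
gripper_width: 7.1
```

```bash
python3 -c "
from h import *
st();eye_plan(-18,1,158)"
```

```text
{'time_s': 9.333, 'qpos': [0.232, 0.337, 1.506, -0.001, 1.296, 0.461], 'tcp_pos': [566.312, 204.812, 194.81], 'ee_rot': [-1.571, -0.002, -0.229], 'contact_force': [0.14, -0.304, -1.895], 'gripper_width': 7.149}
d [0.1144 0.0368 0.    ] a [ 0.     -0.0003  0.0003]
```

Call:
{"name": "carry_out", "arguments": {
  "deltas": [
    {"x": 0.03, "y": 0.01, "z": 0, "ax": 0, "ay": 0, "az": 0, "grip": 0},
    {"x": 0.06, "y": 0.02, "z": 0, "ax": 0, "ay": 0, "az": 0, "grip": 0},
    {"x": 0.09, "y": 0.03, "z": 0, "ax": 0, "ay": 0, "az": 0, "grip": 0},
    {"x": 0.114, "y": 0.037, "z": 0, "ax": 0, "ay": 0, "az": 0, "grip": 0},
    {"x": 0.114, "y": 0.037, "z": 0, "ax": 0, "ay": 0, "az": 0, "grip": 0},
    {"x": 0.114, "y": 0.042, "z": 0, "ax": 0, "ay": 0, "az": 0, "grip": 0},
    {"x": 0.114, "y": 0.047, "z": 0, "ax": 0, "ay": 0, "az": 0, "grip": 0},
    {"x": 0.114, "y": 0.052, "z": 0, "ax": 0, "ay": 0, "az": 0, "grip": 0},
    {"x": 0.114, "y": 0.052, "z": 0, "ax": 0, "ay": 0, "az": 0, "grip": 0},
    {"x": 0.114, "y": 0.052, "z": 0, "ax": 0, "ay": 0, "az": 0, "grip": 0}
  ]
}}

```text
time_s: 10.17
tcp_pos: [588.6, 199.7, 185.1]
ee_rot: [-1.571, -0.003, -0.229]
contact_force: [-0.2, -0.8, 2.4]
gripper_width: 7.4
```

```bash
python3 -c "
from h import *
st();eye_plan(-18,1,154)
im,_=robot.read_camera('scene'); w,_=robot.read_camera('wrist')
cv2.imwrite('pics/v5.png',np.hstack([w[60:360,130:530],cv2.resize(im[100:250,300:500],(400,300))]))"
```

```text
{'time_s': 10.167, 'qpos': [0.216, 0.371, 1.478, -0.001, 1.289, 0.445], 'tcp_pos': [588.559, 199.678, 185.132], 'ee_rot': [-1.571, -0.003, -0.229], 'contact_force': [-0.226, -0.834, 2.379], 'gripper_width': 7.364}
d [ 0.0003  0.0082 -0.0002] a [-0.     -0.0003  0.0004]
```

View pics/v5.png

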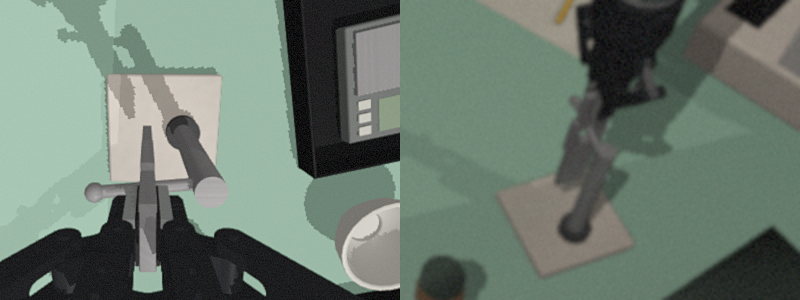

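The left crop shows the peg passing through the eye, with the tip at (95,193) and the post at (211,190). The vertical force changed from −2 N to +2.4 N, so the key rests on the peg. Release.

Call:
{"name": "carry_out", "arguments": {
  "deltas": [
    {"x": 0, "y": 0, "z": 0, "ax": 0, "ay": 0, "az": 0, "grip": 12},
    {"x": 0, "y": 0, "z": 0, "ax": 0, "ay": 0, "az": 0, "grip": 16},
    {"x": 0, "y": 0, "z": 0, "ax": 0, "ay": 0, "az": 0, "grip": 22},
    {"x": 0, "y": 0, "z": 0, "ax": 0, "ay": 0, "az": 0, "grip": 28},
    {"x": 0, "y": 0, "z": 0, "ax": 0, "ay": 0, "az": 0, "grip": 36},
    {"x": 0, "y": 0, "z": 0, "ax": 0, "ay": 0, "az": 0, "grip": 45},
    {"x": 0, "y": 0, "z": 0, "ax": 0, "ay": 0, "az": 0, "grip": 50},
    {"x": 0, "y": 0, "z": 0, "ax": 0, "ay": 0, "az": 0, "grip": 50},
    {"x": 0, "y": 0, "z": 0, "ax": 0, "ay": 0, "az": 0, "grip": 50},
    {"x": 0, "y": 0, "z": 0, "ax": 0, "ay": 0, "az": 0, "grip": 50}
  ]
}}

```text
time_s: 11.1
tcp_pos: [588.6, 199.7, 185.1]
ee_rot: [-1.571, -0.003, -0.229]
contact_force: [0.6, -0.5, 0.9]
gripper_width: 42.8
```

Call:
{"name": "carry_out", "arguments": {
  "deltas": [
    {"x": 0, "y": -0.03, "z": 0, "ax": 0, "ay": 0, "az": 0, "grip": 50},
    {"x": 0, "y": -0.08, "z": 0, "ax": 0, "ay": 0, "az": 0, "grip": 50},
    {"x": 0, "y": -0.15, "z": 0, "ax": 0, "ay": 0, "az": 0, "grip": 50},
    {"x": 0, "y": -0.25, "z": 0, "ax": 0, "ay": 0, "az": 0, "grip": 50},
    {"x": 0, "y": -0.35, "z": 0, "ax": 0, "ay": 0, "az": 0, "grip": 50},
    {"x": 0, "y": -0.45, "z": 0, "ax": 0, "ay": 0, "az": 0, "grip": 50},
    {"x": 0, "y": -0.55, "z": 0, "ax": 0, "ay": 0, "az": 0, "grip": 50},
    {"x": 0, "y": -0.65, "z": 0, "ax": 0, "ay": 0, "az": 0, "grip": 50},
    {"x": 0, "y": -0.7, "z": 0, "ax": 0, "ay": 0, "az": 0, "grip": 50},
    {"x": 0, "y": -0.7, "z": 0, "ax": 0, "ay": 0, "az": 0, "grip": 50}
  ]
}}

```text
time_s: 11.93
tcp_pos: [589.4, 200.0, 328.8]
ee_rot: [-1.568, -0.009, -0.229]
contact_force: [-0.1, 0.2, -0.0]
gripper_width: 42.4
```

```bash
cat > chk.py <<'E'
from h import *
import sys
st();M=T();w,d=robot.read_camera('wrist');im,_=robot.read_camera('scene')
C=cloud('wrist',d,M);q=C[(d>0)&(abs(C[...,0]-600)<60)&(abs(C[...,1]-195)<40)]
q=q[(q[:,2]>178)&(q[:,2]<230)]
if len(q)>5:
    r=cv2.minAreaRect(q[:,:2].astype(np.float32).copy());e=np.radians(-13);A=np.array([[np.cos(e),-np.sin(e)],[np.sin(e),np.cos(e)]])
    print('key top',len(q),r,q[:,2].max(),'stand',(np.array(r[0])-[605.8,193.6])@A)
cv2.imwrite('pics/v6.png',np.hstack([w[60:360,130:530],cv2.resize(im[100:250,300:500],(400,300))]))
plan([575.3,-257.8,300],10)
E
python3 chk.py
```

```text
{'time_s': 11.933, 'qpos': [0.216, 0.31, 1.22, -0.001, 1.602, 0.445], 'tcp_pos': [589.416, 200.05, 328.822], 'ee_rot': [-1.568, -0.009, -0.229], 'contact_force': [-0.061, 0.243, -0.022], 'gripper_width': 42.436}
key top 533 ((591.9518432617188, 198.50083923339844), (40.90028381347656, 11.96473217010498), 77.26469421386719) 218.22853461267283 stand [-14.59567833   1.66007358]
d [ 0.4561  0.1264 -2.2424] a [ 0.0001 -0.0642  0.0005]
```

View pics/v6.png

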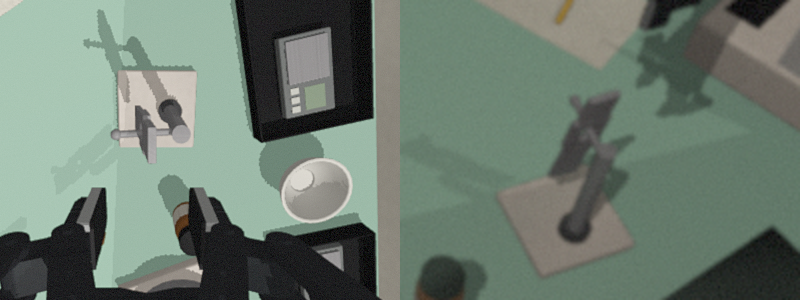

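The key hangs on the peg, seen at (145,135) in the left crop and (590,130) in the right, with the fingers clear. On to the knob.

Call:
{"name": "carry_out", "arguments": {
  "deltas": [
    {"x": 0.05, "y": 0, "z": -0.12, "ax": 0, "ay": 0, "az": 0, "grip": 70},
    {"x": 0.1, "y": 0, "z": -0.26, "ax": 0, "ay": -0.01, "az": 0, "grip": 70},
    {"x": 0.15, "y": 0, "z": -0.42, "ax": 0, "ay": -0.02, "az": 0, "grip": 70},
    {"x": 0.15, "y": 0, "z": -0.58, "ax": 0, "ay": -0.03, "az": 0, "grip": 70},
    {"x": 0.15, "y": 0, "z": -0.75, "ax": 0, "ay": -0.03, "az": 0, "grip": 70},
    {"x": 0.15, "y": 0, "z": -0.9, "ax": 0, "ay": -0.03, "az": 0, "grip": 70},
    {"x": 0.15, "y": 0, "z": -1, "ax": 0, "ay": -0.03, "az": 0, "grip": 70},
    {"x": 0.15, "y": 0, "z": -1, "ax": 0, "ay": -0.03, "az": 0, "grip": 70},
    {"x": 0.15, "y": 0, "z": -1, "ax": 0, "ay": -0.03, "az": 0, "grip": 70},
    {"x": 0.15, "y": 0, "z": -1, "ax": 0, "ay": -0.03, "az": 0, "grip": 70}
  ]
}}

```text
time_s: 12.87
tcp_pos: [571.7, -1.3, 324.0]
ee_rot: [-1.57, -0.001, -0.04]
contact_force: [-0.3, 0.9, 0.2]
gripper_width: 60.0
```

```bash
python3 -c "
from h import *
st();plan([575.3,-257.8,300],10)"
```

```text
{'time_s': 12.867, 'qpos': [-0.124, 0.234, 1.338, 0.001, 1.569, -0.084], 'tcp_pos': [571.666, -1.287, 324.044], 'ee_rot': [-1.57, -0.001, -0.04], 'contact_force': [-0.252, 0.872, 0.213], 'gripper_width': 59.96}
d [ 0.0697  0.1194 -1.2809] a [-0.0001 -0.0342  0.0002]
```

Call:
{"name": "carry_out", "arguments": {
  "deltas": [
    {"x": 0.02, "y": 0, "z": -0.12, "ax": 0, "ay": 0, "az": 0, "grip": 70},
    {"x": 0.04, "y": 0, "z": -0.26, "ax": 0, "ay": -0.01, "az": 0, "grip": 70},
    {"x": 0.07, "y": 0, "z": -0.42, "ax": 0, "ay": -0.02, "az": 0, "grip": 70},
    {"x": 0.07, "y": 0, "z": -0.58, "ax": 0, "ay": -0.034, "az": 0, "grip": 70},
    {"x": 0.07, "y": 0, "z": -0.75, "ax": 0, "ay": -0.034, "az": 0, "grip": 70},
    {"x": 0.07, "y": 0, "z": -0.9, "ax": 0, "ay": -0.034, "az": 0, "grip": 70},
    {"x": 0.07, "y": 0, "z": -1, "ax": 0, "ay": -0.034, "az": 0, "grip": 70},
    {"x": 0.07, "y": 0, "z": -1, "ax": 0, "ay": -0.034, "az": 0, "grip": 70},
    {"x": 0.07, "y": 0, "z": -1, "ax": 0, "ay": -0.034, "az": 0, "grip": 70},
    {"x": 0.07, "y": 0, "z": -1, "ax": 0, "ay": -0.034, "az": 0, "grip": 70}
  ]
}}

```text
time_s: 13.7
tcp_pos: [578.0, -200.0, 323.4]
ee_rot: [-1.569, -0.001, 0.175]
contact_force: [0.2, -0.1, 0.2]
gripper_width: 59.6
```

```bash
python3 - <<'E'
from h import *
st(); M=T(); im,d=robot.read_camera('wrist')
C=cloud('wrist',d,M); x,y,z=C[...,0],C[...,1],C[...,2]
q=C[(d>0)&(abs(x-575)<40)&(abs(y+258)<35)&(z>132)&(z<145)].astype(np.float32)
print(len(q),cv2.minEnclosingCircle(q[:,:2].copy()),q.mean(0),q[:,2].max())
plan([575.3,-257.8,108.5],10)
E
```

```text
{'time_s': 13.7, 'qpos': [-0.448, 0.299, 1.249, 0.002, 1.595, -0.623], 'tcp_pos': [577.973, -200.022, 323.444], 'ee_rot': [-1.569, -0.001, 0.175], 'contact_force': [0.177, -0.129, 0.214], 'gripper_width': 59.583}
418 ((575.531982421875, -258.37384033203125), 13.945536613464355) [ 575.3535  -257.23383  138.036  ] 140.78142
d [-0.0647  1.0754 -0.2848] a [-0.0003  0.0001  0.0002]
```

Call:
{"name": "carry_out", "arguments": {
  "deltas": [
    {"x": -0.03, "y": 0, "z": -0.1, "ax": 0, "ay": 0, "az": 0, "grip": 70},
    {"x": -0.064, "y": 0, "z": -0.2, "ax": 0, "ay": 0, "az": 0, "grip": 70},
    {"x": -0.064, "y": 0, "z": -0.286, "ax": 0, "ay": 0, "az": 0, "grip": 70},
    {"x": -0.064, "y": 0.1, "z": -0.286, "ax": 0, "ay": 0, "az": 0, "grip": 70},
    {"x": -0.064, "y": 0.22, "z": -0.286, "ax": 0, "ay": 0, "az": 0, "grip": 70},
    {"x": -0.064, "y": 0.35, "z": -0.286, "ax": 0, "ay": 0, "az": 0, "grip": 70},
    {"x": -0.064, "y": 0.5, "z": -0.286, "ax": 0, "ay": 0, "az": 0, "grip": 70},
    {"x": -0.064, "y": 0.6, "z": -0.286, "ax": 0, "ay": 0, "az": 0, "grip": 70},
    {"x": -0.064, "y": 0.7, "z": -0.286, "ax": 0, "ay": 0, "az": 0, "grip": 70},
    {"x": -0.064, "y": 0.7, "z": -0.286, "ax": 0, "ay": 0, "az": 0, "grip": 70}
  ]
}}

```text
time_s: 14.58
tcp_pos: [573.6, -255.8, 179.0]
ee_rot: [-1.563, 0.005, 0.176]
contact_force: [-1.0, 1.0, -0.8]
gripper_width: 59.6
```

```bash
python3 -c "
from h import *
st();plan([575.4,-258,107],10)"
```

```text
{'time_s': 14.583, 'qpos': [-0.532, 0.391, 1.463, 0.003, 1.297, -0.709], 'tcp_pos': [573.598, -255.802, 179.011], 'ee_rot': [-1.563, 0.005, 0.176], 'contact_force': [-1.007, 1.008, -0.776], 'gripper_width': 59.614}
d [ 0.0088  0.3599 -0.0152] a [-0.0013  0.0003 -0.0008]
```

Call:
{"name": "carry_out", "arguments": {
  "deltas": [
    {"x": 0.009, "y": 0.05, "z": -0.014, "ax": -0.0013, "ay": 0, "az": -0.0008, "grip": 70},
    {"x": 0.009, "y": 0.12, "z": -0.014, "ax": -0.0013, "ay": 0, "az": -0.0008, "grip": 70},
    {"x": 0.009, "y": 0.2, "z": -0.014, "ax": -0.0013, "ay": 0, "az": -0.0008, "grip": 70},
    {"x": 0.009, "y": 0.28, "z": -0.014, "ax": -0.0013, "ay": 0, "az": -0.0008, "grip": 70},
    {"x": 0.009, "y": 0.33, "z": -0.014, "ax": -0.0013, "ay": 0, "az": -0.0008, "grip": 70},
    {"x": 0.009, "y": 0.36, "z": -0.014, "ax": -0.0013, "ay": 0, "az": -0.0008, "grip": 70},
    {"x": 0.009, "y": 0.36, "z": -0.014, "ax": -0.0013, "ay": 0, "az": -0.0008, "grip": 60},
    {"x": 0.009, "y": 0.36, "z": -0.014, "ax": -0.0013, "ay": 0, "az": -0.0008, "grip": 55},
    {"x": 0.009, "y": 0.36, "z": -0.014, "ax": -0.0013, "ay": 0, "az": -0.0008, "grip": 50},
    {"x": 0.009, "y": 0.36, "z": -0.014, "ax": -0.0013, "ay": 0, "az": -0.0008, "grip": 50}
  ]
}}

```text
time_s: 15.42
tcp_pos: [576.1, -258.1, 108.2]
ee_rot: [-1.572, -0.001, 0.176]
contact_force: [-0.3, 1.3, -0.2]
gripper_width: 42.9
```

Call:
{"name": "carry_out", "arguments": {
  "deltas": [
    {"x": 0, "y": 0, "z": 0, "ax": 0, "ay": 0, "az": 0, "grip": 45},
    {"x": 0, "y": 0, "z": 0, "ax": 0, "ay": 0, "az": 0, "grip": 40},
    {"x": 0, "y": 0, "z": 0, "ax": 0, "ay": 0, "az": 0, "grip": 35},
    {"x": 0, "y": 0, "z": 0, "ax": 0, "ay": 0, "az": 0, "grip": 30},
    {"x": 0, "y": 0, "z": 0, "ax": 0, "ay": 0, "az": 0, "grip": 20},
    {"x": 0, "y": 0, "z": 0, "ax": 0, "ay": 0, "az": 0, "grip": 10},
    {"x": 0, "y": 0, "z": 0, "ax": 0, "ay": 0, "az": 0, "grip": 0},
    {"x": 0, "y": 0, "z": 0, "ax": 0, "ay": 0, "az": 0, "grip": 0},
    {"x": 0, "y": 0, "z": 0, "ax": 0, "ay": 0, "az": 0, "grip": 0},
    {"x": 0, "y": 0, "z": 0, "ax": 0, "ay": 0, "az": 0, "grip": 0}
  ]
}}

```text
time_s: 16.25
tcp_pos: [575.1, -258.5, 109.0]
ee_rot: [-1.573, 0.0, 0.177]
contact_force: [-3.5, 0.2, 5.6]
gripper_width: 26.5
```

```bash
python3 -c "
from h import *
st()"
```

```text
{'time_s': 16.25, 'qpos': [-0.532, 0.443, 1.563, -0.002, 1.135, -0.708], 'tcp_pos': [575.053, -258.529, 108.966], 'ee_rot': [-1.573, 0.0, 0.177], 'contact_force': [-3.459, 0.181, 5.57], 'gripper_width': 26.455}
```

Call:
{"name": "carry_out", "arguments": {
  "deltas": [
    {"x": 0, "y": -0.015, "z": 0, "ax": 0, "ay": 0, "az": 0, "grip": 0},
    {"x": 0, "y": -0.03, "z": 0, "ax": 0, "ay": 0, "az": 0, "grip": 0},
    {"x": 0, "y": -0.045, "z": 0, "ax": 0, "ay": 0, "az": 0, "grip": 0},
    {"x": 0, "y": -0.06, "z": 0, "ax": 0, "ay": 0, "az": 0, "grip": 0},
    {"x": 0, "y": -0.075, "z": 0, "ax": 0, "ay": 0, "az": 0, "grip": 0},
    {"x": 0, "y": -0.09, "z": 0, "ax": 0, "ay": 0, "az": 0, "grip": 0},
    {"x": 0, "y": -0.1, "z": 0, "ax": 0, "ay": 0, "az": 0, "grip": 0},
    {"x": 0, "y": -0.106, "z": 0, "ax": 0, "ay": 0, "az": 0, "grip": 0},
    {"x": 0, "y": -0.106, "z": 0, "ax": 0, "ay": 0, "az": 0, "grip": 0},
    {"x": 0, "y": -0.106, "z": 0, "ax": 0, "ay": 0, "az": 0, "grip": 0}
  ]
}}

```text
time_s: 17.08
tcp_pos: [574.8, -258.5, 129.8]
ee_rot: [-1.573, 0.001, 0.177]
contact_force: [2.3, -2.0, -13.9]
gripper_width: 26.3
```

```bash
python3 - <<'E'
from h import *
st()
s,d=robot.read_camera('scene'); t,dt=robot.read_camera('top')
C=cloud('scene',d)
for n in ['plunger_knob','key_top']:
    for r in robot.regions_of('scene',n)[:4]: 
        m=r['region']&(d>0); print(n,round(r['confidence'],2),np.round(r['point']),np.median(C[m],0).round(), np.percentile(C[m][:,2],[5,95]).round(1))
a=cv2.resize(s[230:340,150:300],(400,293)); b=cv2.resize(s[100:250,300:500],(400,293)); cv2.imwrite('pics/v7.png',np.hstack([a,b]))
E
```

```text
{'time_s': 17.083, 'qpos': [-0.532, 0.425, 1.536, -0.002, 1.18, -0.708], 'tcp_pos': [574.84, -258.464, 129.839], 'ee_rot': [-1.573, 0.001, 0.177], 'contact_force': [2.311, -2.033, -13.944], 'gripper_width': 26.31}
plunger_knob 0.64 [232. 289.] [ 595. -194.   49.] [18.3 84.7]
plunger_knob 0.63 [194. 281.] [ 584. -269.  154.] [140.2 158.6]
key_top 0.75 [391. 164.] [591. 192. 157.] [ 76.4 214.3]
key_top 0.7 [134. 280.] [ 503. -353.   89.] [ -1.2 151.8]
```

View pics/v7.png

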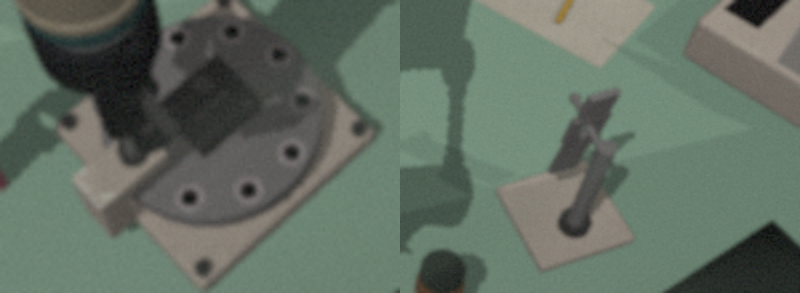

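The plunger is up: TCP rose 20.9 mm and the pull is 13.9 N, close to the 14 N expected fully up. The knob is in the fingers at (130,148) in the left crop, and the key hangs still at (585,130) in the right. I'll hold for one more call to check for slip.

Call:
{"name": "carry_out", "arguments": {
  "deltas": [
    {"x": 0, "y": 0, "z": 0, "ax": 0, "ay": 0, "az": 0, "grip": 0},
    {"x": 0, "y": 0, "z": 0, "ax": 0, "ay": 0, "az": 0, "grip": 0},
    {"x": 0, "y": 0, "z": 0, "ax": 0, "ay": 0, "az": 0, "grip": 0},
    {"x": 0, "y": 0, "z": 0, "ax": 0, "ay": 0, "az": 0, "grip": 0},
    {"x": 0, "y": 0, "z": 0, "ax": 0, "ay": 0, "az": 0, "grip": 0},
    {"x": 0, "y": 0, "z": 0, "ax": 0, "ay": 0, "az": 0, "grip": 0},
    {"x": 0, "y": 0, "z": 0, "ax": 0, "ay": 0, "az": 0, "grip": 0},
    {"x": 0, "y": 0, "z": 0, "ax": 0, "ay": 0, "az": 0, "grip": 0},
    {"x": 0, "y": 0, "z": 0, "ax": 0, "ay": 0, "az": 0, "grip": 0},
    {"x": 0, "y": 0, "z": 0, "ax": 0, "ay": 0, "az": 0, "grip": 0}
  ]
}}

```text
time_s: 18.12
tcp_pos: [574.8, -258.5, 129.9]
ee_rot: [-1.573, 0.001, 0.177]
contact_force: [2.2, -3.7, -13.2]
gripper_width: 26.9
```

```bash
python3 -c "
from h import *
st();robot.finish_job();st()"
```

```text
{'time_s': 18.117, 'qpos': [-0.532, 0.425, 1.536, -0.002, 1.18, -0.708], 'tcp_pos': [574.842, -258.469, 129.851], 'ee_rot': [-1.573, 0.001, 0.177], 'contact_force': [2.19, -3.698, -13.196], 'gripper_width': 26.914}
the job is handed in; nothing more can be done
the job is handed in; nothing more can be done
```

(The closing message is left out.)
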